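# Push the sample carrier round its L-shaped guide slot to the reader

## Robot

A 6-joint arm with a two-finger parallel gripper is mounted at the origin on a cart in front of the work surface, level with it; the furniture and walls round the work are solid. World frame = base frame: x ahead of the robot, y to its left, z up, the work surface at z = 0. Lengths are in m, angles in rad, forces in N, time in s.
With the tool pointing down it reaches from about 0.3 to 0.875 m from the base axis. Payload 6.4 kg.
Tool frame: the origin (TCP) lies midway between the tips of the shut fingers; the grasp point (between the pads) lies 19 mm behind it; z points along the fingers, y is the direction in which the jaws open and shut (so a half turn about z gives the same grasp; the last joint's range is limited). The gripper opens to 85 mm and grips with 20 to 120 N. Pads are 22 mm wide; open, the fingers measure 114 mm over their backs; the gripper's body (76 mm by 85 mm) begins 54 mm behind the grasp point. The pads swing forward as they close: fully open they stand 13 mm farther back than shut.
Start: joints at [0.934, 0.181, 1.607, -0, 1.354, -0.206], TCP at [0.24, 0.522, 0.231] pointing down, gripper open.
Joint ranges: [-2.99, 2.99], [-0.89, 2.07], [0.3, 2.58], [-1.14, 4.28], [0, 2.63], [-3.12, 3.12]. Speed limits (rad/s): [2.57, 2.57, 3.01, 3.14, 3.14, 3.14].

## Interface

Orientations are given as a unit quaternion [w, x, y, z].
In Python, from bench import ctrl, optics, ticket gives the robot as it stands. The module is installed in compiled form; this text tells all that it offers.
- The arm moves only by the tool step_arm, never from a script. Its argument "targets" is text: rows parted by semicolons, each of 6 numbers parted by spaces: the shift along the tool's x, y, z in mm, then the turn, a rotation vector about the tool's x, y, z in rad. In form: dx dy dz rx ry rz; .... A call has 1 to 8 rows; each row is the pose to reach, as a shift and turn from the pose commanded when the call began, along the tool's axes at that moment; what a row does not reach only later rows make up. A row lasts 1/8 s, in which the tool goes at most 62.5 mm and 10.7 degrees, less where a joint would pass 70% of its speed; a pose out of reach is approached as far as the arm can. A call with a gripper value outside its range is refused whole. "grip" is the opening in per cent of the stroke, from 0 (shut) to 100 (fully open), set as the call begins (left out, the last holds). The fingers move at their own pace and stop on an object; the grip force is fixed at half the most. Time passes only in rows, so rows that repeat a pose let the fingers close. It gives the time, the measured TCP pose, the force and the opening at its end, in the units of the state.
- ctrl.get_obs(): the state, without advancing time (a new reading comes with each control period).
- optics.camera(name): name is "side" or "top"; returns a dict with "image" (384x512x3 uint8, red, green, blue), "mtx" (3x3 intrinsics, pixels), "xyz" and "orientation" of the camera in the world. Camera axes: x right, y up, looking along -z (the intrinsics and any distortion apply to the point x, -y, -z); pixel columns grow to the right and rows downward; lengths in m; the calibration is good to about 2 mm. A picture is of the moment at which its call begins. There is no depth.
- ticket.hand_in(): hands the job in, once; it reports no verdict.
The state is a dict: "time_s": time; "q": joint angles; "dq": joint speeds; "joint_efforts": joint torques, N m; "eef_pos": TCP position; "eef_rot": TCP orientation; "wrist_force": force on the tool from outside, world axes, zero at the start; "torque": the same for the moment, N m; "opening": opening from 0.0 (shut) to 1.0 (fully open).
Only numpy, scipy, OpenCV 4.12 (cv2) and the standard library are available. Lean on these libraries where they do the work, as an engineer would, in place of code of your own. Each camera call takes 0.05 s, during which the arm holds its last target.

## Task

With the fingertips, push the orange sample carrier along the L-shaped slot of the metal guide plate: along the long leg to the corner, then along the short leg until it is fully home at the slot's end in front of the reader head. Only push on the side of the carrier: it must not be lifted, the pot in it must stay seated and not be touched, and the vials and all the other things round about must be left where they stand. Finish with the hand clear.

Things in the scene. Friction and masses are not known exactly. Their poses are not given: they have to be found in the camera images.
- guide_plate: fixed bright metal plate, 200 (x) by 240 mm (y), top 16 mm above the bench, turned about z. Origin on the bench, mid-width, 95 mm from its near (-x) edge. z up. A 16 mm wide L-shaped slot: long leg along plate +y (left) at x = -35 mm, from y = -65 mm to the corner; short leg from there along +x (away from the robot) at y = +55 mm. White reader head (top 52 mm up) behind its end, face at x = 87 mm
- slot_corner (a point): the slot's corner, on the plate's top surface (plate frame x -35, y +55, z +16 mm): the carrier's centre is here when it has reached the corner; its pin has 1.5 mm play to each slot wall. Axes as the guide plate's
- slot_end (a point): point on the plate's top surface (plate frame x +35, y +55, z +16 mm) where the carrier's centre is when its pin touches the end of the short leg. Axes as the guide plate's
- carrier: loose round orange carrier, 92 mm diameter, upright side wall 24 mm tall, 0.2 to 0.45 kg, on the plate's top. Origin: centre of its underside, z up, free to turn. A 13 mm pin below its centre reaches 10.5 mm into the slot. Slides with 1 to 3 N of friction, stays where left. Starts in the long leg, 75 to 105 mm before the corner. Round well in its top, 49 mm wide, 12 mm deep
- sample_pot: closed low sample pot, white with a grey lid, 45 mm diameter, 31 mm tall, standing loose in the carrier's well with about 2 mm play, its lid 43 mm above the plate's top; origin at the centre of its underside, 12 mm above the carrier's origin, z up
- small_vial: small white vial, 36 mm diameter, 75 mm tall, standing on the guide plate's far right part; origin under its centre
- tall_vial: white vial, 37 mm diameter, 85 mm tall, standing on the guide plate between the small vial and the reader head; origin under its centre
- timer: white twist timer, 68 mm across, 47 mm tall, on the bench to the right; bystander; origin under its centre
- black_cap_jar: jar with a black cap, 86 mm across, 160 mm tall, on the bench to the right; bystander; origin under its centre
- blue_bottle: blue bottle, 81 mm across, 142 mm tall, on the bench to the left; bystander; origin under its centre
Mind the look-alikes: they are no part of the job. What is meant by the sample_pot is not brown, pink or yellow, and is the smaller of those in its own colour.

How it is judged:
On the way:
1. the carrier reaches the corner of the slot (centre within 12 mm of it) (horizontal distance between carrier and slot_corner below 0.012 m).
At the end, for the whole second after the job is handed in: the carrier is at rest flat on the plate with its centre within 5 mm of the slot's end (horizontally), the pot seated upright in its well (horizontal distance between carrier and slot_end below 0.005 m and z of carrier in the frame of guide_plate below 0.018 m and angle between carrier's own z axis and vertical below 0.05 rad and linear speed of carrier below 0.01 m/s and horizontal distance between sample_pot and carrier below 0.004 m and z of sample_pot in the frame of carrier below 0.015 m and angle between sample_pot's own z axis and vertical below 0.06 rad); the robot touches nothing.
It fails at once if the carrier is lifted or tipped (more than 4 mm off the plate or 0.15 rad) (z of carrier in the frame of guide_plate above 0.02 m or angle between carrier's own z axis and vertical above 0.15 rad).
It fails at once if the robot touches the sample pot (contact force between any of the fingers, the arm and sample_pot above 0.5 N).
It fails at once if the pot leaves its seat in the well (z of sample_pot in the frame of carrier above 0.018 m or angle between sample_pot's own z axis and vertical above 0.2 rad).
It fails at once if a vial or another bystander is moved more than 10 mm or tipped (distance of any of small_vial, tall_vial, timer, black_cap_jar, blue_bottle from where it was at the start of the episode above 0.01 m or angle between any of small_vial, tall_vial, timer, black_cap_jar, blue_bottle's own z axis and vertical above 0.3 rad).
It also fails if it takes over 45 s, if anything falls off the work surface, if the arm or the gripper's body presses on something with over 40 N, if the wrist force passes 120 N, or if a joint passes its speed limit or range.

## Working session

There is one attempt and no reset: what is moved stays moved. The work goes in short steps, Python scripts to look and compute and a tool call to move; the robot and the scene stay as the last step left them, time stands still between calls to the robot, and variables do not carry over. Pictures are saved under pics/ and viewed, and the job is handed in when it is done.

Besides the shell and the picture viewer there is one more tool, called after "Call:" as name(argument=value, ...) on one line, values as JSON. step_arm: Moves the arm, as the interface text tells. Its arguments: {"type":"object","properties":{"targets":{"type":"string"},"grip":{"type":"number"}},"required":["targets"]}

```bash
mkdir -p pics; python3 - <<'E'
from bench import ctrl, optics
import cv2,numpy as np
for n in("top","side"):
    c=optics.camera(n); cv2.imwrite(f"pics/{n}0.png",c["image"][:,:,::-1]); print(n,c["mtx"].tolist(),c["xyz"],c["orientation"],[k for k in c])
print(ctrl.get_obs())
E
```

```text
top [[442.0585733386784, 0.0, 257.1056773529741], [0.0, 442.0585733386784, 197.43396132492364], [0.0, 0.0, 1.0]] [0.3324712  0.02965691 1.45900441] [ 0.71481586  0.0359139  -0.05215611 -0.69643967] ['image', 'mtx', 'xyz', 'orientation']
side [[368.424027344155, 0.0, 256.1109765522957], [0.0, 368.424027344155, 191.16390230070243], [0.0, 0.0, 1.0]] [ 0.3708676  -0.84219164  0.68481732] [ 0.88524139  0.45792957 -0.03835796 -0.07195043] ['image', 'mtx', 'xyz', 'orientation']
{'time_s': 0.1, 'q': array([ 9.33706874e-01,  1.81489447e-01,  1.60789765e+00,  2.65565067e-05,
        1.35380134e+00, -2.06287325e-01]), 'dq': array([ 0.00101182, -0.00232463, -0.00139709,  0.00048792,  0.00035684,
        0.00097755]), 'joint_efforts': array([-1.17842344e-03, -4.45875764e+01, -3.52240920e+01, -3.40534325e-04,
        4.09102184e-03, -5.52603552e-06]), 'eef_pos': array([0.23979089, 0.52207301, 0.23046649]), 'eef_rot': array([-3.38407024e-04,  2.13741976e-01,  9.76889825e-01, -7.22689018e-04]), 'wrist_force': array([-0.08390015,  0.60664257,  1.11513868]), 'torque': array([ 0.02324907, -0.00324395,  0.01506345]), 'opening': 1.004386623541728}
```

View pics/top0.png

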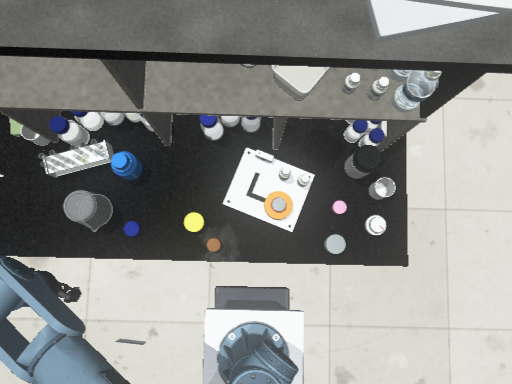

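View pics/side0.png

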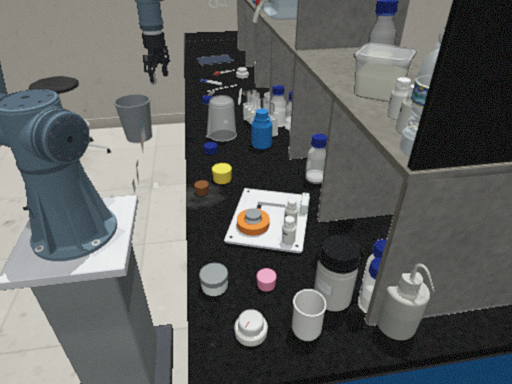

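The top view shows the plate around (268,190), with the orange carrier at (278,205) and the slot corner near (250,193). Two things have grey lids: one in the carrier at top (278,205), and a larger jar at top (335,243) / side (214,280). The smaller one, in the carrier, fits the sample_pot description. I'll confirm with an enlarged crop and measure the plate.

```bash
cat > h.py <<'E'
from bench import ctrl, optics
import cv2,numpy as np
from scipy.spatial.transform import Rotation as R
def Rq(q): return R.from_quat([q[1],q[2],q[3],q[0]])
def ray(c,uv,z):
    uv=np.atleast_2d(uv).astype(float); K=c["mtx"]
    d=np.c_[(uv[:,0]-K[0,2])/K[0,0],-(uv[:,1]-K[1,2])/K[1,1],-np.ones(len(uv))]
    d=Rq(c["orientation"]).apply(d); o=np.array(c["xyz"])
    return o+d*((z-o[2])/d[:,2])[:,None]
def proj(c,p):
    p=np.atleast_2d(p); v=Rq(c["orientation"]).inv().apply(p-c["xyz"]); K=c["mtx"]
    return np.c_[K[0,0]*v[:,0]/-v[:,2]+K[0,2],K[1,1]*-v[:,1]/-v[:,2]+K[1,2]]
def orange(c):
    im=c["image"]; h=cv2.cvtColor(im,cv2.COLOR_RGB2HSV)
    m=cv2.inRange(h,(8,140,120),(22,255,255))
    cs,_=cv2.findContours(m,cv2.RETR_EXTERNAL,cv2.CHAIN_APPROX_NONE)
    return max(cs,key=cv2.contourArea)
E
python3 - <<'E'
from h import *
c=optics.camera("top"); s=optics.camera("side")
A=c["image"][140:240,210:330]; B=s["image"][180:260,215:320]
A=cv2.resize(A,None,fx=5,fy=5,interpolation=cv2.INTER_CUBIC); cv2.imwrite("pics/cropt.png",A[:,:,::-1])
cv2.imwrite("pics/crops.png",cv2.resize(B,None,fx=6,fy=6,interpolation=cv2.INTER_CUBIC)[:,:,::-1])
im=c["image"]; g=cv2.cvtColor(im,cv2.COLOR_RGB2GRAY)
m=(g>150).astype(np.uint8)*255; m[:140]=0;m[240:]=0;m[:,:215]=0;m[:,325:]=0
k=orange(c); cv2.drawContours(m,[k],-1,255,-1)
cs,_=cv2.findContours(m,cv2.RETR_EXTERNAL,cv2.CHAIN_APPROX_NONE); q=max(cs,key=cv2.contourArea)
hull=cv2.convexHull(q); print(cv2.contourArea(hull), cv2.approxPolyDP(hull,6,True).reshape(-1,2).tolist())
w=ray(c,hull.reshape(-1,2),0.016)[:,:2].astype(np.float32); print(cv2.minAreaRect(w*1000))
e=cv2.fitEllipse(k); print(e, ray(c,e[0],0.040), ray(c,e[0],0.028))
E
```

```text
4691.0 [[246, 148], [314, 175], [292, 231], [223, 203]]
((546.8836059570312, -39.44219970703125), (247.5830841064453, 212.846435546875), 69.34760284423828)
((279.3611755371094, 207.76788330078125), (8.656064987182617, 13.457451820373535), 83.55400085449219) [[ 0.47904072 -0.07353359  0.04      ]] [[ 0.48028021 -0.07440623  0.028     ]]
```

View pics/cropt.png

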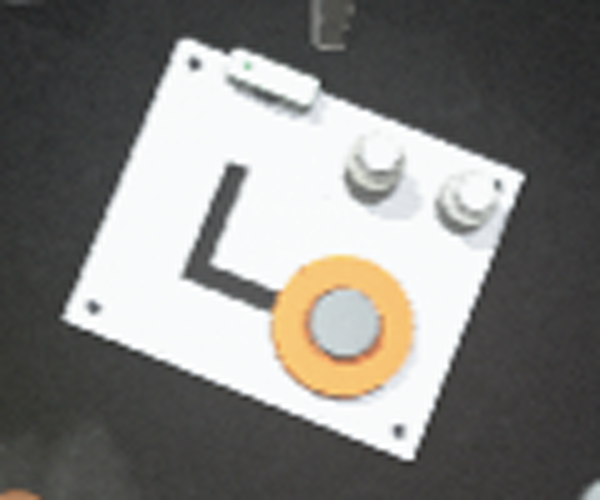

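View pics/crops.png

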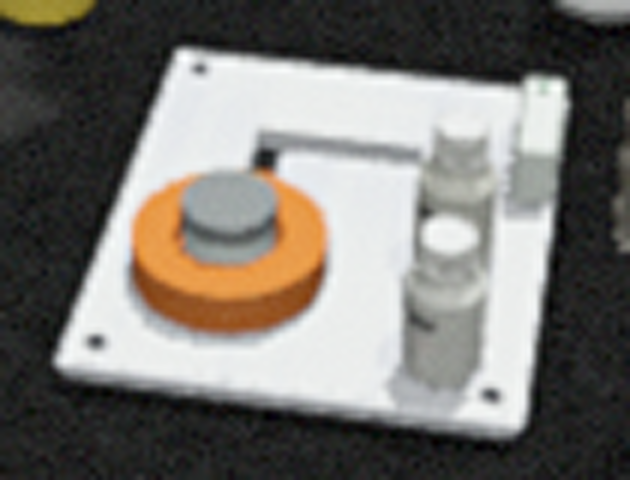

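The crop confirms it: a grey-lidded white pot sits in the orange carrier. The slot's outer corner is at crop (183,275) and its end at (237,165). Next is the plate pose.

```bash
cat >> h.py <<'E'
def orange(c):
    h=cv2.cvtColor(c["image"],cv2.COLOR_RGB2HSV)
    m=cv2.inRange(h,(6,85,90),(26,255,255)); m2=np.zeros_like(m)
    if c["xyz"][1]>-.4: m2[140:240,215:325]=m[140:240,215:325]
    else: m2[180:255,220:320]=m[180:255,220:320]
    cs,_=cv2.findContours(m2,cv2.RETR_EXTERNAL,cv2.CHAIN_APPROX_NONE)
    return max(cs,key=cv2.contourArea)
E
python3 - <<'E'
from h import *
def rigid(P,W):
    P=np.array(P,float)/1000;W=W[:,:2];a=P-P.mean(0);b=W-W.mean(0)
    yaw=np.arctan2((a[:,0]*b[:,1]-a[:,1]*b[:,0]).sum(),(a*b).sum())
    Rm=np.array([[np.cos(yaw),-np.sin(yaw)],[np.sin(yaw),np.cos(yaw)]]); t=W.mean(0)-Rm@P.mean(0)
    print("yaw",yaw,"t",t,"res mm",((P@Rm.T+t-W)*1000).round(1).tolist()); return Rm,t
c=optics.camera("top"); s=optics.camera("side")
top=np.array([[183,40],[525,175],[413,460],[63,318],[183,277],[213,265]])
Pt=[[105,120],[105,-120],[-95,-120],[-95,120],[-43,63],[-27,47]]
W=ray(c,(top-2)/5+[210,140],.016); T=rigid(Pt,W)
si=np.array([[178,48],[55,370],[525,435]]); Ps=[[-95,120],[-95,-120],[105,-120]]
Ws=ray(s,(si-2.5)/6+[215,180],.016); Ts=rigid(Ps,Ws)
for n,cc in(("top",c),("side",s)):
    k=orange(cc); e=cv2.fitEllipse(cv2.convexHull(k)); print(n,e)
    w=ray(cc,cv2.convexHull(k).reshape(-1,2),.040); 
    (x,y),r=cv2.minEnclosingCircle((w[:,:2]*1000).astype(np.float32)); print("world",x,y,r)
    for T_ in(T,Ts): print("plate",T_[0].T@(np.array([x,y])/1000-T_[1]))
E
```

```text
yaw -0.36024490723603014 t [ 0.53827581 -0.03799479] res mm [[-1.3, -1.9], [-1.2, 3.2], [2.6, 1.9], [0.2, -4.9], [-0.5, 1.4], [0.3, 0.3]]
yaw -0.3592413602405491 t [ 0.53856197 -0.03913313] res mm [[0.1, -9.0], [3.0, 3.7], [-3.1, 5.4]]
top ((277.8554992675781, 204.80628967285156), (27.709850311279297, 28.275161743164062), 124.05783081054688)
world 488.5518798828125 -68.17234802246094 46.1401252746582
plate [-0.03589448 -0.04576833]
plate [-0.03660848 -0.04476722]
side ((252.6388397216797, 221.2982177734375), (27.632387161254883, 33.97820281982422), 87.84986877441406)
world 492.7693176269531 -79.97137451171875 57.8591423034668
plate [-0.02778856 -0.05532332]
plate [-0.02851216 -0.05433034]
```

Call:
step_arm(targets="-40 -43 0 0 0 -0.071;-80 -86 0 0 0 -0.071;-120 -129 0 0 0 -0.071;-160 -172 0 0 0 -0.071;-200 -215 0 0 0 -0.071;-240 -258 0 0 0 -0.071;-280 -301 0 0 0 -0.071;-320 -344 0 0 0 -0.071", grip=0)

```text
time_s: 1.3
eef_pos: [0.3876, 0.0745, 0.2316]
eef_rot: [0.001, 0.179, 0.984, 0.0]
wrist_force: [1.0, 0.5, -0.4]
opening: 0.004
```

```bash
cat >> h.py <<'E'
YAW=-0.360; T0=np.array([.538,-.038])
PR=np.array([[np.cos(YAW),-np.sin(YAW)],[np.sin(YAW),np.cos(YAW)]])
def toplate(p): return PR.T@(np.array(p)[:2]-T0)
def state():
    o=ctrl.get_obs(); r=Rq(o["eef_rot"]); m=r.as_matrix()
    print("t",o["time_s"].__round__(2),"plate mm",(toplate(o["eef_pos"])*1000).round(1),"z",round(o["eef_pos"][2]*1000,1),"toolx in plate",np.round(PR.T@m[:2,0],3),"tilt",round(m[2,2],4),"Fplate",(PR.T@o["wrist_force"][:2]).round(2),o["wrist_force"][2].round(2),"open",round(float(o["opening"]),2))
    return o,r
def goto(x,y,z):
    o,r=state(); w=PR@(np.array([x,y])/1000)+T0
    d=np.r_[w,z/1000]-o["eef_pos"]; print("tool shift mm",(r.inv().apply(d)*1000).round(1), "q",o["q"].round(2))
E
python3 -c "
from h import *
goto(-35,-135,150)"
```

```text
t 1.3 plate mm [-180.4   52.3] z 231.6 toolx in plate [-1. -0.] tilt -1.0 Fplate [0.73 0.81] -0.39 open 0.0
tool shift mm [-145.3 -187.3   81.7] q [-0.11 -0.26  2.03  0.    1.37 -1.32]
```

Call:
step_arm(targets="-36 -47 0 0 0 0;-73 -94 0 0 0 0;-109 -140 0 0 0 0;-145 -187 0 0 0 0;-145 -187 40 0 0 0;-145 -187 80 0 0 0;-145 -187 80 0 0 0")

```text
time_s: 2.17
eef_pos: [0.4548, -0.1486, 0.1485]
eef_rot: [-0.003, 0.179, 0.984, 0.001]
wrist_force: [0.4, -0.2, 0.1]
opening: 0.001
```

```bash
python3 -c "
from h import *
goto(-35,-130,27)
c=optics.camera('top');cv2.imwrite('pics/t2.png',c['image'][:,:,::-1][100:300,180:400].repeat(3,0).repeat(3,1))
c=optics.camera('side');cv2.imwrite('pics/s2.png',c['image'][:,:,::-1][80:280,180:400].repeat(3,0).repeat(3,1))"
```

```text
t 2.17 plate mm [ -39.  -132.8] z 148.5 toolx in plate [-1.  0.] tilt -1.0 Fplate [0.44 0.  ] 0.06 open 0.0
tool shift mm [ -4.8   2.6 121.4] q [-0.56  0.06  1.92  0.    1.17 -1.78]
```

View pics/t2.png

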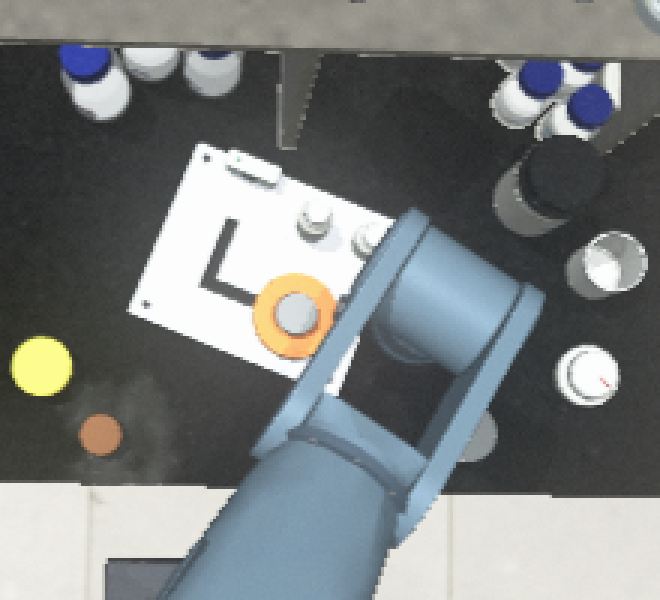

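View pics/s2.png

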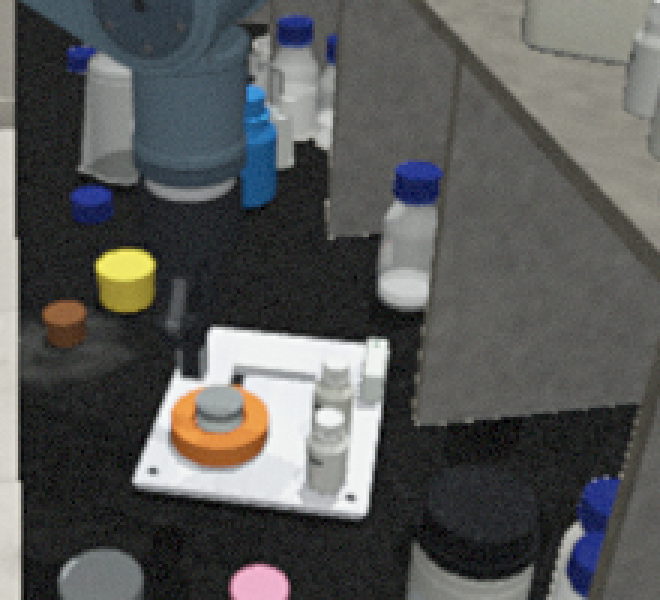

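Call:
step_arm(targets="-2 5 40 0 0 0;-2 5 80 0 0 0;-2 5 110 0 0 0;-2 5 121 0 0 0;-2 5 121 0 0 0;-2 5 121 0 0 0;-2 5 121 0 0 0")

```text
time_s: 3.15
eef_pos: [0.4617, -0.1464, 0.0316]
eef_rot: [0.001, 0.179, 0.984, -0.0]
wrist_force: [-0.4, 0.0, -0.4]
opening: -0.001
```

```bash
python3 -c "
from h import *
goto(-35,-107,27)
c=optics.camera('side');cv2.imwrite('pics/s3.png',c['image'][:,:,::-1][160:280,180:340].repeat(5,0).repeat(5,1))"
```

```text
t 3.15 plate mm [ -33.2 -128.3] z 31.6 toolx in plate [-1. -0.] tilt -1.0 Fplate [-0.33 -0.12] -0.38 open -0.0
tool shift mm [ 1.8 21.3  4.6] q [-0.55  0.27  1.97 -0.    0.9  -1.76]
```

View pics/s3.png

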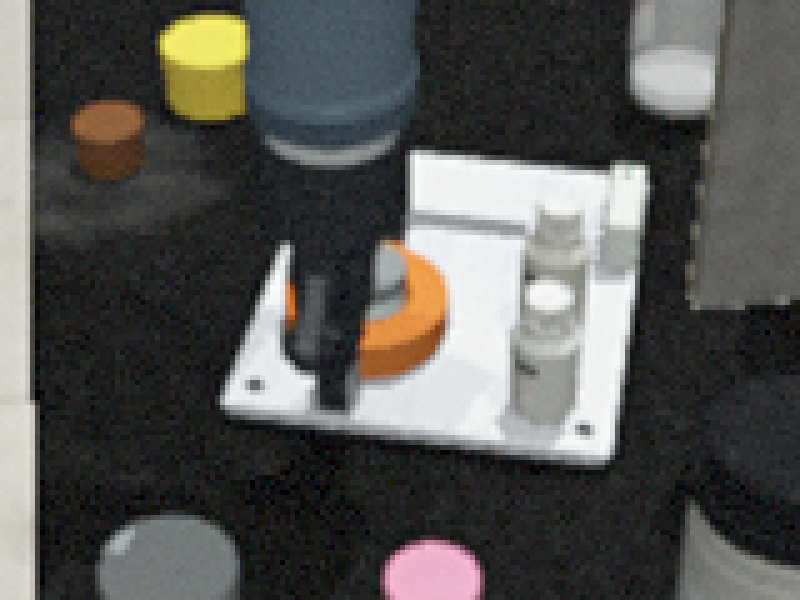

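The hand is down to the right of the carrier with the finger tips clear. The knuckles bulge out along the jaw direction at about (300,345), so for the first leg I'll turn the tool a quarter turn to put the jaw axis across the push and keep the knuckles away from the pot.

Call:
step_arm(targets="0 -25 -20 0 0 0;0 -25 -40 0 0 0.18;0 -25 -40 0 0 0.36;0 -25 -40 0 0 0.54;0 -25 -40 0 0 0.72;0 -25 -40 0 0 0.9;0 -25 -40 0 0 1.08;0 -25 -40 0 0 1.26")

```text
time_s: 4.2
eef_pos: [0.4521, -0.1694, 0.0708]
eef_rot: [0.0, 0.726, 0.687, 0.0]
wrist_force: [-0.0, 0.5, 0.0]
opening: -0.002
```

Call:
step_arm(targets="0 0 0 0 0 0.16;0 0 0 0 0 0.311;0 0 0 0 0 0.311;0 0 0 0 0 0.311")

```text
time_s: 4.7
eef_pos: [0.4521, -0.1693, 0.0706]
eef_rot: [0.0, 0.821, 0.57, 0.0]
wrist_force: [0.3, -0.5, -0.2]
opening: 0.004
```

```bash
python3 -c "
from h import *
goto(-35,-120,27)
c=optics.camera('side');cv2.imwrite('pics/s4.png',c['image'][:,:,::-1][160:280,180:340].repeat(5,0).repeat(5,1))"
```

```text
t 4.7 plate mm [ -34.2 -153.2] z 70.6 toolx in plate [-0.003  1.   ] tilt -1.0 Fplate [ 0.49 -0.33] -0.18 open 0.0
tool shift mm [33.2 -0.8 43.6] q [-0.6   0.19  1.96  0.    0.99 -0.25]
```

View pics/s4.png

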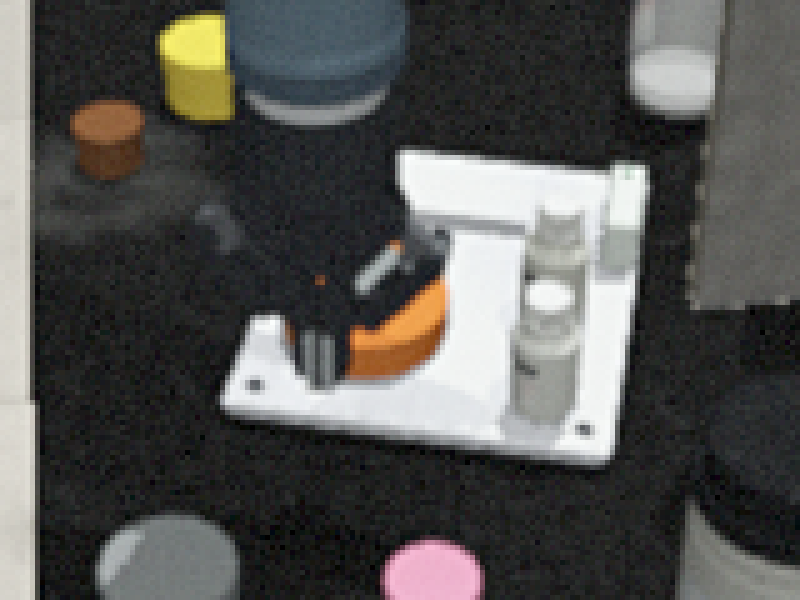

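Call:
step_arm(targets="10 -1 15 0 0 0;20 -1 30 0 0 0;30 -1 42 0 0 0;33 -1 44 0 0 0;33 -1 44 0 0 0;33 -1 44 0 0 0")

```text
time_s: 5.5
eef_pos: [0.463, -0.1383, 0.0267]
eef_rot: [0.0, 0.822, 0.569, 0.0]
wrist_force: [-0.6, -0.2, 0.5]
opening: 0.005
```

```bash
python3 -c "
from h import *
goto(-35,-100,27)"
```

```text
t 5.5 plate mm [ -34.8 -120.3] z 26.7 toolx in plate [-0.  1.] tilt -1.0 Fplate [-0.5  -0.43] 0.54 open 0.0
tool shift mm [20.3 -0.2 -0.3] q [-0.54  0.28  1.97 -0.    0.89 -0.18]
```

Call:
step_arm(targets="5 0 0 0 0 0;10 0 0 0 0 0;14 0 0 0 0 0;18 0 0 0 0 0;22 0 0 0 0 0;26 0 0 0 0 0;30 0 0 0 0 0;34 0 0 0 0 0")

```text
time_s: 6.5
eef_pos: [0.4747, -0.1061, 0.0263]
eef_rot: [0.0, 0.822, 0.569, -0.0]
wrist_force: [-1.6, -2.1, -1.2]
opening: 0.004
```

```bash
python3 -c "
from h import *
state()
for n in ('top','side'):
  c=optics.camera(n);i=c['image'][:,:,::-1];i=i[140:240,210:330] if n=='top' else i[180:260,215:320];cv2.imwrite('pics/a5%s.png'%n,i.repeat(5,0).repeat(5,1))"
```

```text
t 6.5 plate mm [-35.3 -86. ] z 26.3 toolx in plate [0. 1.] tilt -1.0 Fplate [-0.8  -2.53] -1.15 open 0.0
```

View pics/a5top.png

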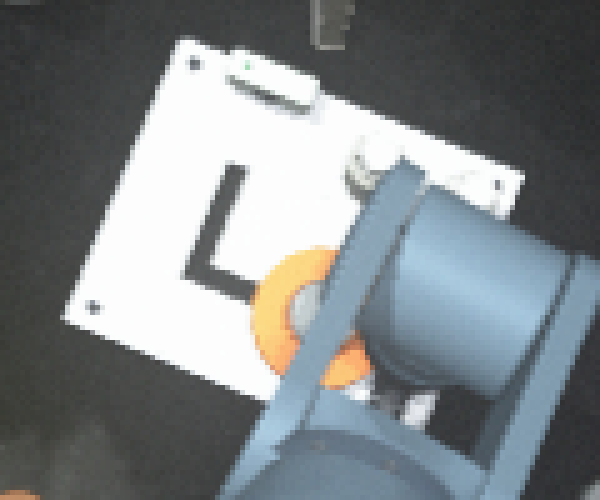

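View pics/a5side.png

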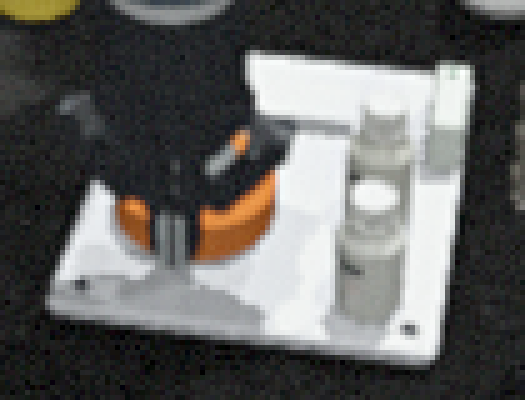

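The fingers are on the carrier's side and it's sliding: its left edge moved from crop x 272 to 252 at about 2.5 N, with the pot untouched. I'll keep going.

Call:
step_arm(targets="5 0 0 0 0 0;10 0 0 0 0 0;15 0 0 0 0 0;20 0 0 0 0 0;25 0 0 0 0 0;30 0 0 0 0 0;35 0 0 0 0 0;40 0 0 0 0 0")

```text
time_s: 7.6
eef_pos: [0.4888, -0.0684, 0.0263]
eef_rot: [0.0, 0.822, 0.569, -0.0]
wrist_force: [-1.1, -2.6, 1.0]
opening: -0.001
```

Call:
step_arm(targets="5 0 0 0 0 0;10 0 0 0 0 0;15 0 0 0 0 0;20 0 0 0 0 0;24 0 0 0 0 0;28 0 0 0 0 0;31 0 0 0 0 0;31 0 0 0 0 0")

```text
time_s: 8.6
eef_pos: [0.4997, -0.0393, 0.0263]
eef_rot: [-0.0, 0.822, 0.569, 0.0]
wrist_force: [1.1, -0.8, 0.1]
opening: -0.0
```

```bash
python3 -c "
from h import *
state()
for n in ('top','side'):
  c=optics.camera(n);i=c['image'][:,:,::-1];i=i[140:240,210:330] if n=='top' else i[180:260,215:320];cv2.imwrite('pics/a6%s.png'%n,i.repeat(5,0).repeat(5,1))"
```

```text
t 8.6 plate mm [-35.4 -14.7] z 26.3 toolx in plate [-0.  1.] tilt -1.0 Fplate [ 1.29 -0.35] 0.09 open -0.0
```

View pics/a6top.png

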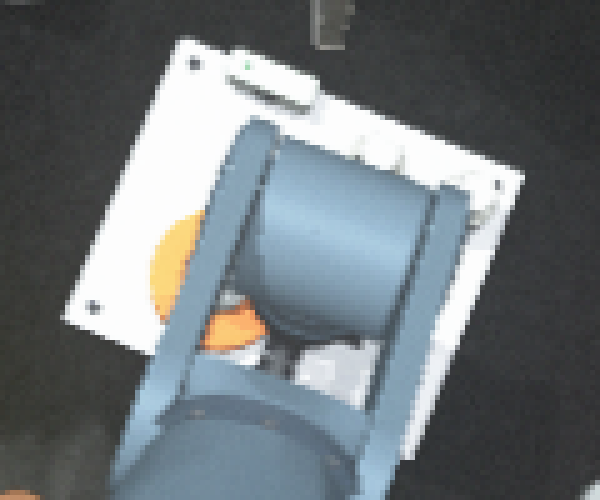

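View pics/a6side.png

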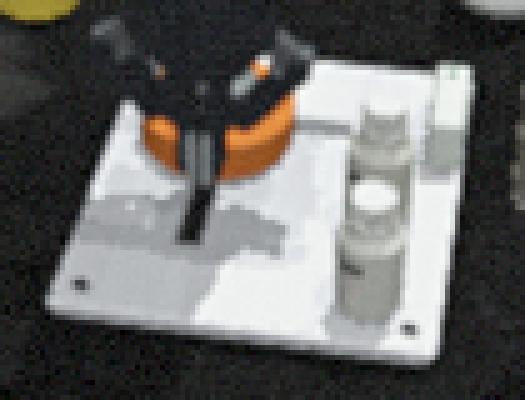

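```bash
cat >> h.py <<'E'
from scipy.optimize import least_squares
def carrier():
    c=optics.camera("top"); k=cv2.convexHull(orange(c)).reshape(-1,2); w=ray(c,k,.040)
    p=(PR.T@(w[:,:2]-T0).T).T*1000
    f=lambda q:np.hypot(p[:,0]-q[0],p[:,1]-q[1])-46
    best=least_squares(f,[p[:,0].mean(),p[:,1].mean()],loss='soft_l1',f_scale=1.0)
    i=abs(f(best.x))<1.5; print("carrier plate",best.x.round(1),"inliers",i.sum(),len(p)); return best.x
E
python3 -c "
from h import *
carrier()"
```

```text
carrier plate [-36.9  36.1] inliers 7 12
```

Call:
step_arm(targets="3 0 0 0 0 0;6 0 0 0 0 0;8 0 0 0 0 0;10 0 0 0 0 0")

```text
time_s: 9.25
eef_pos: [0.5032, -0.0303, 0.0263]
eef_rot: [0.0, 0.822, 0.569, -0.0]
wrist_force: [-0.9, -3.8, 0.1]
opening: 0.006
```

```bash
python3 -c "
from h import *
state();carrier()"
```

```text
t 9.25 plate mm [-35.2  -5. ] z 26.3 toolx in plate [-0.  1.] tilt -1.0 Fplate [ 0.53 -3.9 ] 0.12 open 0.01
carrier plate [-24.3  42.1] inliers 2 11
```

Call:
step_arm(targets="1 0 0 0 0 0;2 0 0 0 0 0;3 0 0 0 0 0;4 0 0 0 0 0")

```text
time_s: 9.8
eef_pos: [0.5046, -0.0266, 0.0263]
eef_rot: [0.0, 0.822, 0.569, 0.0]
wrist_force: [-0.9, -2.6, 1.7]
opening: -0.002
```

Call:
step_arm(targets="1 0 0 0 0 0;2 0 0 0 0 0;2 0 0 0 0 0")

```text
time_s: 10.18
eef_pos: [0.5053, -0.0246, 0.0263]
eef_rot: [-0.0, 0.822, 0.569, 0.0]
wrist_force: [-0.4, -2.0, 1.4]
opening: -0.0
```

Call:
step_arm(targets="1 0 0 0 0 0;2 0 0 0 0 0")

```text
time_s: 10.42
eef_pos: [0.506, -0.0229, 0.0263]
eef_rot: [0.0, 0.822, 0.569, -0.0]
wrist_force: [-1.1, -3.5, 1.7]
opening: -0.002
```

```bash
python3 -c "
from h import *
state()
c=optics.camera('top');k=orange(c).reshape(-1,2)
w=ray(c,k,.040);p=(PR.T@(w[:,:2]-T0).T).T*1000
l=p[:,1].max();print('max y pl',l,'min x',p[:,0].min())
# left arc points
i=p[:,1]>p[:,1].max()-25
q=p[i];f=lambda s:np.hypot(q[:,0]-s[0],q[:,1]-s[1])-46
r=least_squares(f,[-35,50],loss='soft_l1');print(r.x,np.abs(f(r.x)).round(1))
cv2.imwrite('pics/a7.png',c['image'][:,:,::-1][140:240,210:330].repeat(5,0).repeat(5,1))"
```

```text
t 10.43 plate mm [-35.3   2.9] z 26.3 toolx in plate [0. 1.] tilt -1.0 Fplate [ 0.22 -3.65] 1.68 open -0.0
max y pl 54.05159723438231 min x -82.23759185431312
[-48.40167212  84.84770438] [ 2.2  0.3  1.1  3.9  6.7  9.3 11.8 11.9  9.5  6.9  5.9  3.   0.1  2.8
  4.2  5.8  7.5  9.3 11.3 13.4  6.3  5.2]
```

View pics/a7.png

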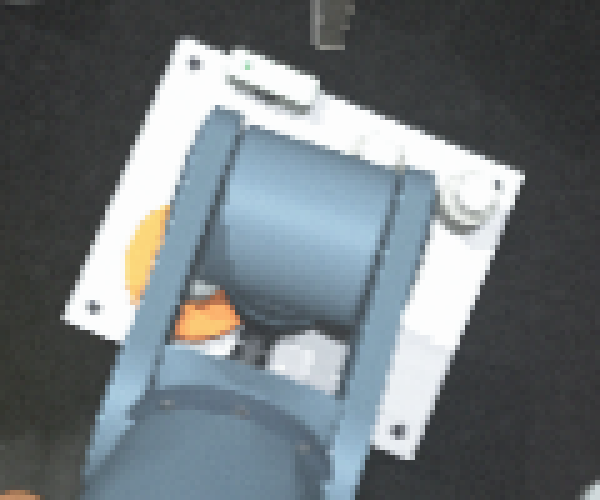

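```bash
cat >> h.py <<'E'
def carrier(show=True):
    c=optics.camera("top"); h=cv2.cvtColor(c["image"],cv2.COLOR_RGB2HSV)
    m=cv2.inRange(h,(6,85,90),(26,255,255)); m[:140]=0;m[240:]=0;m[:,:215]=0;m[:,325:]=0
    v,u=np.nonzero(m); w=ray(c,np.c_[u,v],.040); p=(PR.T@(w[:,:2]-T0).T).T*1000
    # left/near free edge: outermost pixels per direction
    print("y max",np.sort(p[:,1])[-5:].round(1),"x min",np.sort(p[:,0])[:5].round(1),"x max",p[:,0].max().round(1))
    (x,y),r=cv2.minEnclosingCircle(p.astype(np.float32)); print("enclosing",round(x,1),round(y,1),round(r,1))
E
python3 -c "
from h import *
carrier()"
```

```text
y max [ 99.5  99.6 100.1 100.7 101.3] x min [-213.4 -212.2 -211.  -210.4  -82.2] x max -6.1
enclosing -109.7 93.6 103.8
```

The carrier's leading edge is at y ≈ 101 mm, so its centre is about 55 mm, almost at the corner. I'll nudge it until the force rises.

Call:
step_arm(targets="0.7 0 0 0 0 0;1.5 0 0 0 0 0;1.5 0 0 0 0 0")

```text
time_s: 10.9
eef_pos: [0.5065, -0.0214, 0.0263]
eef_rot: [0.0, 0.822, 0.569, 0.0]
wrist_force: [0.2, -2.5, 2.2]
opening: 0.001
```

Call:
step_arm(targets="0.7 0 0 0 0 0;1.5 0 0 0 0 0;1.5 0 0 0 0 0")

```text
time_s: 11.28
eef_pos: [0.5067, -0.021, 0.0263]
eef_rot: [0.0, 0.822, 0.569, -0.001]
wrist_force: [-2.7, -8.8, 3.1]
opening: -0.001
```

```bash
python3 -c "
from h import *
state();carrier()"
```

```text
t 11.28 plate mm [-35.2   4.9] z 26.3 toolx in plate [-0.  1.] tilt -1.0 Fplate [ 0.55 -9.2 ] 3.06 open -0.0
y max [100.6 100.7 100.8 101.3 101.8] x min [-213.4 -212.2 -211.  -210.4  -81. ] x max -7.3
enclosing -110.3 95.1 103.1
```

The force jumped to 9 N and the motion stopped, so the pin is against the corner wall. Next I retreat, raise, turn back and go round to the near side.

Call:
step_arm(targets="-5 0 0 0 0 0;-20 0 0 0 0 0;-45 0 -10 0 0 0;-45 0 -50 0 0 0;-45 -25 -80 0 0 -0.18;-45 -60 -80 0 0 -0.36;-45 -105 -80 0 0 -0.54;-20 -115 -80 0 0 -0.72")

```text
time_s: 12.32
eef_pos: [0.3892, 0.0021, 0.1055]
eef_rot: [-0.001, 0.568, 0.823, -0.0]
wrist_force: [0.4, 0.1, -0.3]
opening: -0.001
```

```bash
python3 -c "
from h import *
goto(-145,55,107);carrier()"
```

```text
t 12.32 plate mm [-153.4  -14.9] z 105.5 toolx in plate [-0.662  0.749] tilt -1.0 Fplate [0.38 0.27] -0.28 open -0.0
tool shift mm [46.8 52.6 -1.6] q [-0.3  -0.08  2.16  0.    1.06 -0.67]
y max [100.6 100.7 100.8 101.3 101.8] x min [-213.4 -212.2 -211.  -210.4  -79.3] x max 9.2
enclosing -102.3 75.6 113.5
```

Call:
step_arm(targets="20 23 0 0 0 -0.18;40 45 0 0 0 -0.36;47 53 0 0 0 -0.54;47 53 0 0 0 -0.72;47 53 0 0 0 -0.851;47 53 0 0 0 -0.851;47 53 0 0 0 -0.851")

```text
time_s: 13.25
eef_pos: [0.4254, 0.0641, 0.1062]
eef_rot: [-0.0, 0.181, 0.984, 0.0]
wrist_force: [0.5, 0.0, 0.3]
opening: -0.001
```

```bash
python3 -c "
from h import *
goto(-120,55.5,27);carrier()
for n in ('top','side'):
  c=optics.camera(n);i=c['image'][:,:,::-1];i=i[140:240,210:330] if n=='top' else i[180:260,215:320];cv2.imwrite('pics/a8%s.png'%n,i.repeat(5,0).repeat(5,1))"
```

```text
t 13.25 plate mm [-141.4   55.9] z 106.2 toolx in plate [-1.     0.003] tilt -1.0 Fplate [0.45 0.17] 0.29 open -0.0
tool shift mm [-21.4  -0.3  79.2] q [-0.13  0.02  2.07  0.    1.06 -1.34]
y max [100.6 100.7 100.8 101.3 101.8] x min [-213.4 -212.2 -211.  -210.4  -55.3] x max 9.2
enclosing -102.3 75.6 113.5
```

View pics/a8top.png

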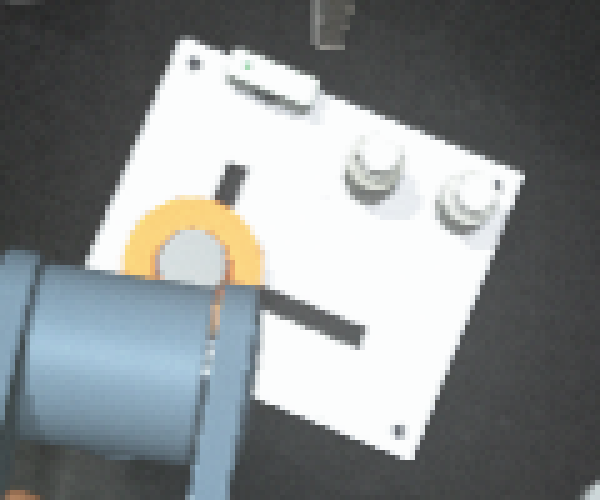

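View pics/a8side.png

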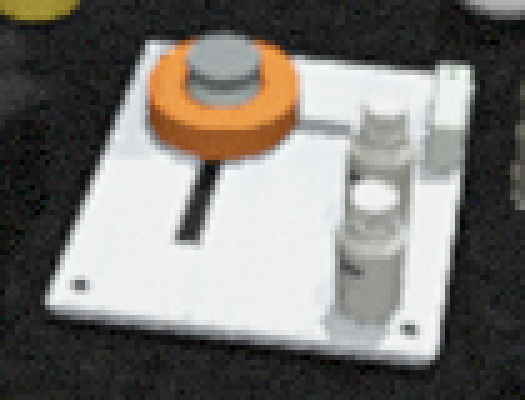

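The carrier is at the corner with the pot seated, and the short leg is visible in front of it at top crop (232,180). Now I descend on the near side.

Call:
step_arm(targets="-5 0 25 0 0 0;-12 0 50 0 0 0;-18 0 72 0 0 0;-21 0 79 0 0 0;-21 0 79 0 0 0;-21 0 79 0 0 0")

```text
time_s: 14.15
eef_pos: [0.4455, 0.057, 0.0281]
eef_rot: [0.001, 0.179, 0.984, 0.0]
wrist_force: [1.0, -1.0, -0.9]
opening: -0.002
```

```bash
python3 -c "
from h import *
goto(-86,55.5,27)"
```

```text
t 14.15 plate mm [-120.    56.3] z 28.1 toolx in plate [-1. -0.] tilt -1.0 Fplate [ 1.26 -0.65] -0.9 open -0.0
tool shift mm [-34.   -0.8   1.1] q [-0.14  0.21  2.05  0.    0.88 -1.35]
```

Call:
step_arm(targets="-8 -1 1 0 0 0;-16 -1 1 0 0 0;-24 -1 1 0 0 0;-30 -1 1 0 0 0;-34 -1 1 0 0 0;-38 -1 1 0 0 0;-42 -1 1 0 0 0;-46 -1 1 0 0 0")

```text
time_s: 15.15
eef_pos: [0.4861, 0.0402, 0.026]
eef_rot: [-0.002, 0.179, 0.984, -0.0]
wrist_force: [-8.1, 0.2, 6.7]
opening: 0.001
```

```bash
python3 -c "
from h import *
state()
for n in ('top','side'):
  c=optics.camera(n);i=c['image'][:,:,::-1];i=i[140:240,210:330] if n=='top' else i[180:260,215:320];cv2.imwrite('pics/a9%s.png'%n,i.repeat(5,0).repeat(5,1))"
```

```text
t 15.15 plate mm [-76.2  54.9] z 26.0 toolx in plate [-1. -0.] tilt -1.0 Fplate [-7.62 -2.66] 6.69 open 0.0
```

View pics/a9side.png

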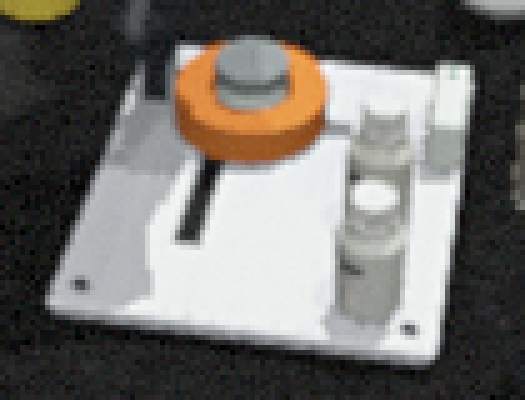

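View pics/a9top.png

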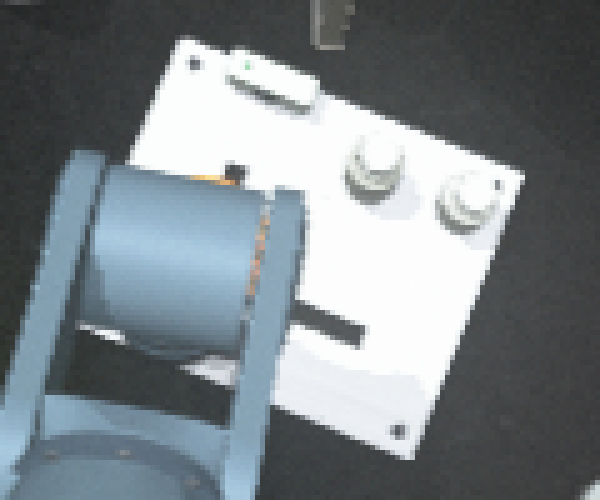

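The carrier has moved into the short leg and the pot is still seated (side crop 252,75), so I'll continue slowly.

Call:
step_arm(targets="-4 0 0 0 0 0;-8 0 0 0 0 0;-12 0 0 0 0 0;-16 0 0 0 0 0;-20 0 0 0 0 0;-24 0 0 0 0 0;-28 0 0 0 0 0")

```text
time_s: 16.12
eef_pos: [0.5129, 0.0303, 0.026]
eef_rot: [-0.001, 0.179, 0.984, 0.0]
wrist_force: [-5.7, 0.3, 4.5]
opening: 0.001
```

```bash
python3 -c "
from h import *
state()
for n in ('side',):
  c=optics.camera(n);i=c['image'][:,:,::-1];i=i[140:240,210:330] if n=='top' else i[180:260,215:320];cv2.imwrite('pics/b1%s.png'%n,i.repeat(5,0).repeat(5,1))"
```

```text
t 16.12 plate mm [-47.6  55. ] z 26.0 toolx in plate [-1. -0.] tilt -1.0 Fplate [-5.44 -1.75] 4.53 open 0.0
```

View pics/b1side.png

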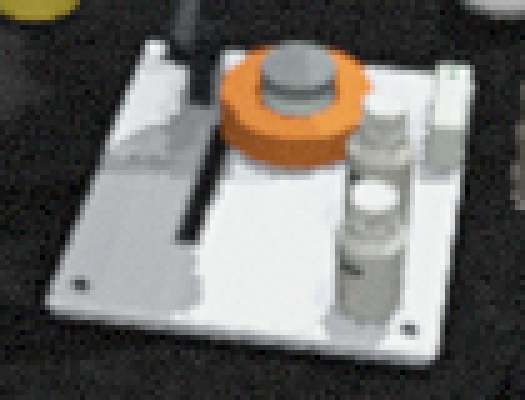

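Call:
step_arm(targets="-4 0 0 0 0 0;-8 0 0 0 0 0;-12 0 0 0 0 0;-16 0 0 0 0 0;-19 0 0 0 0 0;-21 0 0 0 0 0")

```text
time_s: 16.92
eef_pos: [0.5334, 0.0227, 0.0261]
eef_rot: [-0.0, 0.179, 0.984, 0.0]
wrist_force: [-3.9, 0.5, 2.1]
opening: 0.0
```

Call:
step_arm(targets="-1 0 0 0 0 0;-2 0 0 0 0 0;-3 0 0 0 0 0")

```text
time_s: 17.3
eef_pos: [0.5364, 0.0216, 0.0262]
eef_rot: [-0.0, 0.179, 0.984, -0.0]
wrist_force: [-2.2, 1.3, 0.5]
opening: 0.002
```

```bash
python3 -c "
from h import *
state()
for n in ('side','top'):
  c=optics.camera(n);i=c['image'][:,:,::-1];i=i[140:240,210:330] if n=='top' else i[180:260,215:320];cv2.imwrite('pics/b2%s.png'%n,i.repeat(5,0).repeat(5,1))"
```

```text
t 17.3 plate mm [-22.5  55.2] z 26.2 toolx in plate [-1. -0.] tilt -1.0 Fplate [-2.53  0.44] 0.49 open 0.0
```

View pics/b2side.png

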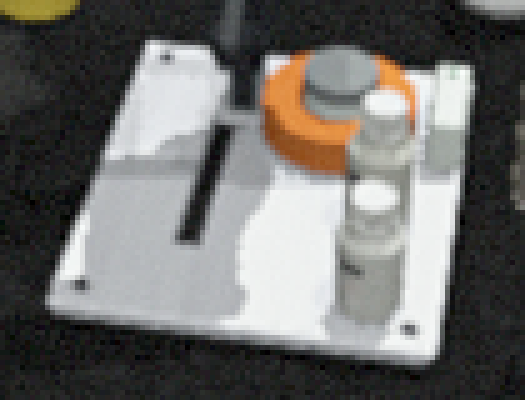

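View pics/b2top.png

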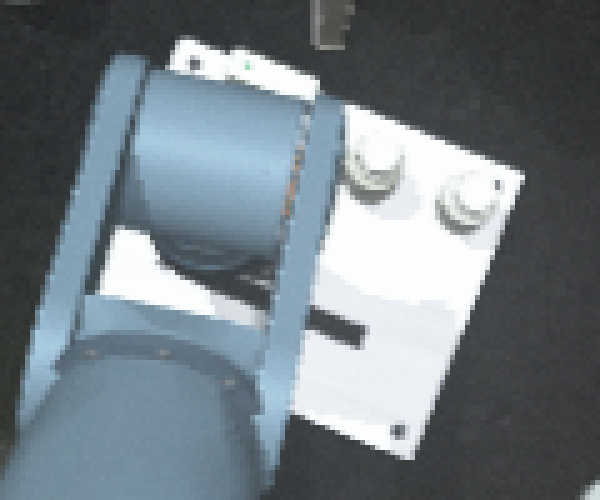

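The carrier is near the end of the slot, so I'll creep forward until the force rises.

Call:
step_arm(targets="-1 0 0 0 0 0;-2 0 0 0 0 0;-2 0 0 0 0 0")

```text
time_s: 17.77
eef_pos: [0.5382, 0.0209, 0.0262]
eef_rot: [-0.0, 0.179, 0.984, 0.0]
wrist_force: [-3.7, 0.9, 1.7]
opening: 0.001
```

Call:
step_arm(targets="-1 0 0 0 0 0;-2 0 0 0 0 0;-2 0 0 0 0 0")

```text
time_s: 18.15
eef_pos: [0.5383, 0.0208, 0.0261]
eef_rot: [-0.002, 0.179, 0.984, 0.0]
wrist_force: [-9.4, 2.3, 7.6]
opening: -0.002
```

Call:
step_arm(targets="-0.7 0 0 0 0 0;-1.5 0 0 0 0 0;-1.5 0 0 0 0 0")

```text
time_s: 18.52
eef_pos: [0.5384, 0.0208, 0.026]
eef_rot: [-0.004, 0.179, 0.984, 0.0]
wrist_force: [-14.5, 3.9, 12.6]
opening: -0.002
```

The carrier has stopped and the force is rising (15 N), so the pin is on the slot's end. I'll back off gently, rise and verify.

Call:
step_arm(targets="3 0 0 0 0 0;8 0 0 0 0 0;25 0 0 0 0 0;50 0 0 0 0 0;80 0 -10 0 0 0;105 0 -50 0 0 0;130 0 -100 0 0 0;130 0 -120 0 0 0")

```text
time_s: 19.52
eef_pos: [0.4208, 0.0657, 0.1493]
eef_rot: [0.003, 0.178, 0.984, 0.0]
wrist_force: [0.0, 0.4, 0.1]
opening: -0.001
```

```bash
python3 -c "
from h import *
state()
for n in ('side','top'):
  c=optics.camera(n);i=c['image'][:,:,::-1];i=i[140:240,210:330] if n=='top' else i[180:260,215:320];cv2.imwrite('pics/b3%s.png'%n,i.repeat(5,0).repeat(5,1))
  if n=='top':
    k=cv2.convexHull(orange(c)).reshape(-1,2);p=(PR.T@(ray(c,k,.04)[:,:2]-T0).T).T*1000
    print(cv2.minEnclosingCircle(p.astype(np.float32)))
"
```

```text
t 19.52 plate mm [-146.3   55.8] z 149.3 toolx in plate [-1.    -0.001] tilt -1.0 Fplate [-0.14  0.37] 0.11 open -0.0
((34.80866241455078, 57.67528533935547), 46.29193115234375)
```

View pics/b3top.png

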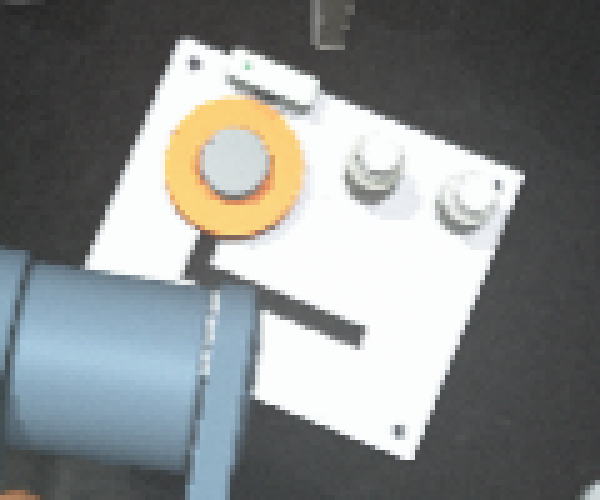

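View pics/b3side.png

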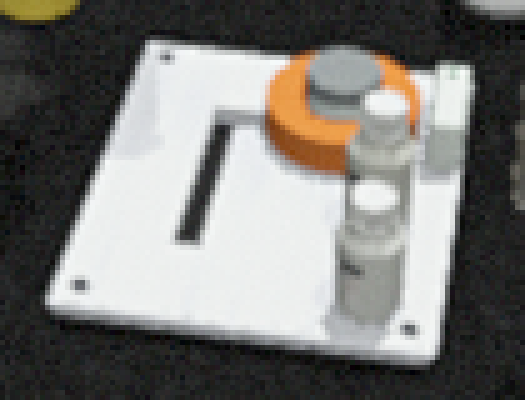

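The carrier measures at plate (34.8, 57.7) mm against the target (35, 55). The y is constrained by the slot, so that difference is calibration error. The pot is seated, the vials are unmoved and the hand is clear.

Call:
step_arm(targets="0 0 -10 0 0 0;0 0 -10 0 0 0;0 0 -10 0 0 0;0 0 -10 0 0 0")

```text
time_s: 20.12
eef_pos: [0.4195, 0.0654, 0.1555]
eef_rot: [-0.001, 0.179, 0.984, -0.0]
wrist_force: [-0.6, -0.3, -0.5]
opening: 0.0
```

```bash
python3 -c "
from h import *
state()
from bench import ticket
print(ticket.hand_in())"
```

```text
t 20.12 plate mm [-147.3   55. ] z 155.5 toolx in plate [-1. -0.] tilt -1.0 Fplate [-0.43 -0.47] -0.47 open 0.0
the job is handed in; nothing more can be done
None
```

I pushed the carrier with the shut fingertips along the long leg to the corner, where the motion stopped at about 9 N. I then pushed it along the short leg until the pin hit the slot's end at about 15 N. After that I backed the hand off and handed in at 20.1 s; no verdict was reported.

**Carrier position:** the last top view put the carrier at plate (34.8, 57.7) mm against the target (35, 55). The 2.7 mm offset in y is more than the pin's 1.5 mm play allows, so I put it down to calibration or plate-pose error.

**Pot and surroundings:** both views showed the pot seated and the two vials where they started. The hand was clear, with about zero wrist force. I didn't re-measure the timer, the black-cap jar or the blue bottle; the hand stayed well clear of them during the pushes.

**Failed checks:** my circle fits while the arm partly hid the carrier were unusable. For the two stops I relied on the force rise, and at the corner also on the carrier's visible leading edge.

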